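# Set the gear mesh of the throwing arm by feel

### The arm

A 7-joint arm with a two-finger parallel gripper is mounted at the origin on the work surface. World frame = base frame: x ahead of the robot, y to its left, z up, the work surface at z = 0. Lengths are in m, angles in rad, forces in N, time in s.
With the tool pointing down it reaches from about 0.425 to 0.925 m from the base axis. Payload 6.8 kg.
Tool frame: the origin (TCP) lies at the very end of the fingers, on their centre line; the grasp point (between the pads) lies 19 mm behind it; z points along the fingers, y is the line along which they close (so a half turn about z gives the same grasp; the last joint's range is limited). The gripper opens to 88 mm and grips with 3 to 60 N. Pads are 20 mm wide; open, the fingers measure 115 mm over their backs; the gripper's body (75 mm by 178 mm) begins 61 mm behind the grasp point.
Start: joints at [-1.266, 0.477, 0.022, 1.555, -0.011, 1.109, -0.083], TCP at [0.271, 0.618, 0.223] pointing down, gripper open.
Joint ranges: [-2.96, 2.96], [-0.34, 2.1], [-1.41, 1.46], [0.24, 2.44], [-1.37, 4.51], [0.17, 1.92], [-2.96, 2.96]. Speed limits (rad/s): [2.39, 2.39, 3.14, 3.14, 3.14, 3.14, 3.14].

### API

Orientations are given as [roll, pitch, yaw] about the fixed x, y, z axes, in that order (R = Rz(yaw) Ry(pitch) Rx(roll)).
In Python, from workcell import manip gives the robot as it stands. The module is installed in compiled form; this text tells all that it offers.
- The arm moves only by the shell command python3 -m jog 'ROWS' [FORCE]. ROWS is text: rows parted by semicolons, each of 7 numbers parted by spaces: the turn, a rotation vector about the world's x, y, z in rad, then the shift along the world's x, y, z in mm, then the gripper's target within -1 to 1 (fully open at 1, half-way at 0, shut at -1). In form: rx ry rz tx ty tz gripper; .... A call has 1 to 12 rows; each row shifts and turns the commanded pose from where the row before left it; what a row does not reach is not made up. A row lasts 1/12 s, in which the tool goes at most 41.7 mm and 7.16 degrees, less where a joint would pass 70% of its speed; a pose out of reach is approached as far as the arm can. A call with a gripper value outside its range is refused whole. The fingers move at their own pace and stop on an object; FORCE is the grip in N (left out, the last holds). Time passes only in rows, so rows that do not move let the fingers close. It gives the time, the measured TCP pose, the force, the opening and the grip force at its end, in the units of the state.
- manip.sense(): the state, without advancing time (a new reading comes with each control period).
- manip.snapshot(name): name is "scene" or "top" or "wrist"; returns (picture, depth): 384x512x3 uint8, red, green, blue; 384x512 float32, m along the optical axis (not along the pixel's ray), 0 where there is no reading.
- manip.camera_info(name): a dict with "camera_matrix" (3x3 intrinsics, pixels), "dist" ([k1, k2, p1, p2, k3] as OpenCV has them; the pictures are not rectified), "eye" and "rotation" of the camera in the world. Camera axes: x right, y down, z forward; pixel columns grow to the right and rows downward; lengths in m; the calibration is good to about 2 mm. A picture is of the moment at which its call begins: read the wrist's pose just before it. camera_info takes no time and is no camera call; for the wrist camera it gives the pose at the moment of the call.
- manip.job_done(): hands the job in; it is judged then, once.
The state is a dict: "t": time; "qpos": joint angles; "joint_velocities": joint speeds; "effort": joint torques, N m; "tcp_pos": TCP position; "tcp_rot": TCP orientation; "wrist_force": force on the tool from outside, world axes, zero at the start; "torque": the same for the moment, N m; "grip_width": finger opening in m; "grip_force": force on a finger pad.
Only numpy, scipy, OpenCV 4.12 (cv2) and the standard library are available. Lean on these libraries where they do the work, as an engineer would, in place of code of your own. Each camera call takes 0.05 s, during which the arm holds its last target. There are 200 camera calls.

### The job

Set the mesh of this gear drive by feel. First take the arm by its rubber sleeve and rock it gently to and fro, twice, until the teeth stop it each way, to measure its free play as found; then slide the gearmotor along its slots until the play at the sleeve is about 5 mm in all (3 to 7 mm will do). Check it by gently rocking the arm fully to and fro twice again, without forcing the teeth, and let go, leaving the other things on the bench alone.

Things in the scene. Friction and masses are not known exactly. Their poses are not given: they have to be found in the camera images.
- stand: Fixed stand of two pine boards (together 198 x 360 mm, 38 mm high) lying on the bench. Origin on the bench under the gear's upright shaft; z up, y points level from the gear shaft to the motor's pinion, x across the boards.
- swing_arm: White coarse gear (144 mm across the tips, z 88 to 102 mm) turning level on an upright shaft, with an aluminium arm (12 mm wide tube, centre z 116 mm) pointing along the stand's -y to a white scoop (70 mm wide, 232 to 292 mm from the shaft, top z 136 mm). Origin on the shaft at bench level. Moves at about 0.4 N at the sleeve until a tooth stops it; mid-play is where it lies exactly along -y.
- grip (a point): Centre of the black rubber sleeve on the arm (16 mm wide, 40 long, 24 high), 165 mm from the gear shaft, 116 mm above the bench. Grasp it from above, fingers across the arm; the play is the sleeve's travel from tooth to tooth under 2 to 5 N, equal to each side of the middle (plastic teeth give 0.2 mm per N here). Over 10 N forces them and wedges the motor outwards.
- motor: Worm gearmotor (its pinion cannot be turned by hand) on a slotted plate 120 x 150 x 5 mm. Origin under the pinion's axis, on the boards' top. Slides only along the stand's y, needs about 12 N, stays where left. Each mm towards -y takes 1.5 to 1.7 mm off the total play at the sleeve. The printed teeth are worn by an unknown amount, so positions do not tell the play: 8 to 20 mm as found.
- can (a point): Centre of the motor's steel can, a level cylinder 38 mm in diameter and 84 mm long lying along the stand's x, 68 mm above the bench; it is at stand x = -90 mm beside the pinion. Grasp it here from above, fingers along the stand's y, to slide the motor.
- tape_roll: Bystander: green tape roll lying flat, 90 mm across, 24 mm high, origin under its centre.
- battery: Bystander: blue battery pack 45 x 135 x 28 mm, origin under its centre.
- screwdriver: Bystander: screwdriver lying on the bench.

How it is judged:
On the way, in this order (a step that is already met when the one before it is completed fails the run):
1. as found: the arm is pushed up against the teeth towards the stand's +x (contact force between motor and swing_arm above 4 N and x of grip in the frame of stand above 0.0041 m), for 0.1 s.
2. as found: then against the teeth the other way (contact force between motor and swing_arm above 4 N and x of grip in the frame of stand below -0.0041 m), for 0.1 s.
3. motor reset: the arm is stopped by the teeth 1.4 to 3.7 mm to the +x side of the middle (contact force between motor and swing_arm above 4 N and x of grip in the frame of stand between 0.0014 and 0.0037 m), for 0.1 s.
4. then by the teeth 1.4 to 3.7 mm to the other side: a total play of 3 to 7 mm (contact force between motor and swing_arm above 4 N and x of grip in the frame of stand between -0.0037 and -0.0014 m), for 0.1 s.
At the end, for the whole second after the job is handed in: The teeth stop the sleeve 1.4 to 3.7 mm to each side of the middle (3 to 7 mm play in all), felt as found and checked after; the arm is let go and at rest within that play, not pressed on the teeth; the motor is at rest, moved in; tape roll, battery and screwdriver are within 20 mm of their start (contact force between motor and swing_arm below 2.5 N and x of grip in the frame of stand between -0.0037 and 0.0037 m and y of motor in the frame of stand between 0.099 and 0.1087 m and linear speed of motor below 0.005 m/s and angular speed of swing_arm below 0.05 rad/s and distance of each of tape_roll, battery, screwdriver from where it was at the start of the episode below 0.02 m); the robot touches nothing.
It fails at once if the teeth are forced (over 30 N between them, about 11 N at the sleeve) (contact force between motor and swing_arm above 30 N).
It fails at once if a bystander is knocked (distance of any of tape_roll, battery, screwdriver from where it was at the start of the episode above 0.02 m).
It also fails if it takes over 72 s, if anything falls off the work surface, if the arm or the gripper's body presses on something with over 40 N, if the wrist force passes 120 N, or if a joint passes its speed limit or range.

## Working session

There is one attempt and no reset: what is moved stays moved. The work goes in short steps, Python scripts to look and compute and a shell command to move; the robot and the scene stay as the last step left them, time stands still between calls to the robot, and variables do not carry over. Pictures are saved under pics/ and viewed, at most 10 in all, crops included, and the job is handed in when it is done.

```bash
mkdir -p pics
cat > h.py <<'E'
import numpy as np, cv2
from workcell import manip
def ray(name,u,v,ci=None):
    ci=ci or manip.camera_info(name)
    p=cv2.undistortPoints(np.array([[[u,v]]],float),np.array(ci["camera_matrix"]),np.array(ci["dist"]))[0,0]
    return np.array(ci["eye"]),np.array(ci["rotation"])@np.array([p[0],p[1],1])
def atz(name,u,v,z,ci=None):
    e,d=ray(name,u,v,ci); return e+d*(z-e[2])/d[2]
def save(name,f):
    rgb,d=manip.snapshot(name); cv2.imwrite(f,rgb[:,:,::-1]); np.save(f[:-3]+'npy',d); return rgb,d
E
python3 - <<'E'
from h import *
s=manip.sense(); print({k:np.round(s[k],3) for k in s})
for n in("top","scene"):
    save(n,f"pics/{n}0.png"); c=manip.camera_info(n);print(n,c["eye"],np.round(c["rotation"],3).tolist(),np.array(c["camera_matrix"])[0,0])
E
```

```text
{'t': np.float64(0.0), 'qpos': array([-1.266,  0.478,  0.022,  1.556, -0.012,  1.109, -0.083]), 'joint_velocities': array([ 0.   ,  0.   , -0.001, -0.001, -0.   , -0.   ,  0.   ]), 'effort': array([-0.0000e+00, -5.8285e+01,  1.5350e+00, -2.7261e+01, -5.4000e-02,
        1.7000e-02,  0.0000e+00]), 'tcp_pos': array([0.271, 0.618, 0.222]), 'tcp_rot': array([-3.14 ,  0.   ,  2.729]), 'wrist_force': array([0.657, 0.15 , 0.31 ]), 'torque': array([-0.019,  0.039, -0.042]), 'grip_force': np.float64(0.0), 'grip_width': np.float64(0.088)}
top [0.4451349  0.04673287 0.9352645 ] [-3.012, 0.041, -1.546] 363.3119012822317
scene [1.31996748 0.1886738  0.7216084 ] [-2.274, 0.022, 1.738] 401.688731812247
```

View pics/top0.png

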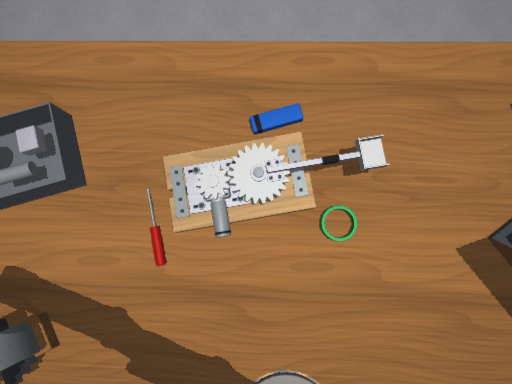

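View pics/scene0.png

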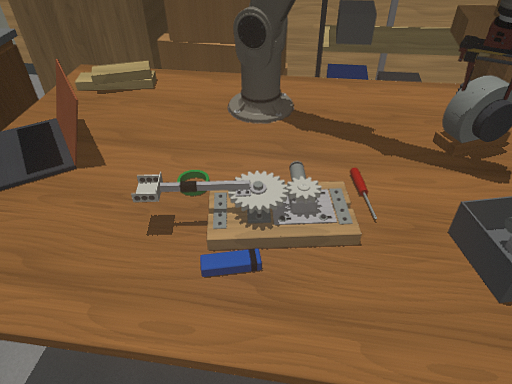

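The top view shows the gear at about (259,172), pinion at about (211,182), can around (221,218), sleeve at about (330,160), scoop at about (371,152). The battery (276,118), tape (339,223) and screwdriver (156,230) stand clear. I'll enlarge it for accuracy.

```bash
sed -i 's/np.array(ci\["rotation"\])@/Rotation.from_euler("xyz",ci["rotation"]).as_matrix()@/; 1a from scipy.spatial.transform import Rotation' h.py
python3 - <<'E'
from h import *
i=cv2.imread('pics/top0.png')[125:245,160:390]
cv2.imwrite('pics/crop0.png',cv2.resize(i,None,fx=3.4,fy=3.4,interpolation=cv2.INTER_CUBIC))
for n,u,v,z in[("gear",259,172,.102),("pin",211,182,.102),("can",221,218,.087),("sleeve",330,160,.128),("scoop",371,152,.136),("tape",339,223,.024),("bat",276,118,.028)]:print(n,atz("top",u,v,z).round(4))
print(manip.camera_info("wrist"))
E
```

```text
gear [0.5915 0.0766 0.102 ]
pin [0.5659 0.188  0.102 ]
can [0.4834 0.1635 0.087 ]
sleeve [ 0.6171 -0.0833  0.128 ]
scoop [ 0.6349 -0.1723  0.136 ]
tape [ 0.4805 -0.1219  0.024 ]
bat [0.7465 0.0387 0.028 ]
{'camera_matrix': array([[279.05455159,   0.        , 252.30771405],
       [  0.        , 279.05455159, 186.22043593],
       [  0.        ,   0.        ,   1.        ]]), 'dist': array([-0.05863224,  0.        ,  0.        ,  0.        ,  0.        ]), 'eye': array([0.19771392, 0.64975384, 0.38434502]), 'rotation': array([2.84730452e+00, 8.40403820e-04, 1.15697474e+00])}
```

View pics/crop0.png

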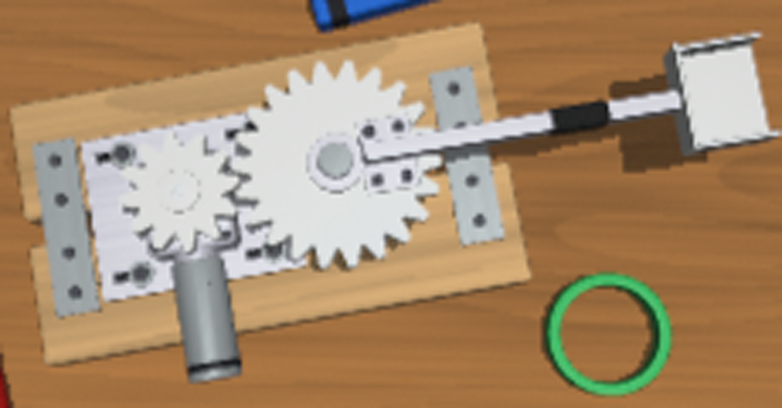

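The enlarged crop gives sharper pixels: gear centre (335,162), pinion (180,192), sleeve (580,116), and board corners (10,108), (480,25), (530,278), (47,362). Next I'll convert these to the stand frame.

Run:
```python
from h import *
P=lambda u,v,z:atz("top",u/3.4+160-.35,v/3.4+125-.35,z)
g=P(335,162,.104);p=P(180,192,.102);s=P(580,116,.128);c1=P(175,258,.087);c2=P(225,362,.087)
A,B,C,D=[P(*q,.038) for q in((10,108),(480,25),(530,278),(47,362))]
print("gear",g,"pin",p,"sleeve",s)
print("sleeve dist",np.linalg.norm((s-g)[:2]),"pin dist",np.linalg.norm((p-g)[:2]))
for a,b in((B,A),(C,D),(s,g),(g,p)):
    d=b-a;print(np.linalg.norm(d[:2]),np.degrees(np.arctan2(d[1],d[0])))
print("center",(A+B+C+D)/4, np.linalg.norm((A-D)[:2]))
th=np.arctan2(*((A-B+D-C)[1::-1])); y=np.array([np.cos(th),np.sin(th)]);x=np.array([y[1],-y[0]])
for th in(th,np.arctan2(*((g-s)[1::-1]))):
    y=np.array([np.cos(th),np.sin(th)]);x=np.array([y[1],-y[0]])
    print(np.degrees(th),"grip",g[:2]-.165*y,"can",p[:2]-.09*x,"x",x,"tip",P(215,370,.068),P(205,258,.087))
s=manip.sense();print(s["tcp_rot"])
```

```text
gear [0.59039429 0.07840752 0.104     ] pin [0.56800087 0.18435137 0.102     ] sleeve [ 0.61988854 -0.0837875   0.128     ]
sleeve dist 0.1648548892439473 pin dist 0.10828464789304328
0.3568474766524642 101.07836522895408
0.35630045592479603 101.14311622426028
0.1648548892439473 100.30629908354466
0.10828464789304328 101.9349721823563
center [0.57891816 0.13152441 0.038     ] 0.19207213287557898
101.11071589295155 grip [ 0.62219069 -0.08349983] can [0.47968777 0.16700788] x [0.98125664 0.19270549] tip [0.44759579 0.16026885 0.068     ] [0.5243301  0.16755172 0.087     ]
100.30629908354466 grip [ 0.6199145  -0.08393027] can [0.47945298 0.16824944] x [0.98386537 0.17891038] tip [0.44759579 0.16026885 0.068     ] [0.5243301  0.16755172 0.087     ]
[-3.14001710e+00  1.06560645e-04  2.72880911e+00]
```

```bash
R='0 0 -0.0483 17.5 -35 0 1'; python3 -m jog '0 0 -0.0483 17.5 -35 0 1;0 0 -0.0483 17.5 -35 0 1;0 0 -0.0483 17.5 -35 0 1;0 0 -0.0483 17.5 -35 0 1;0 0 -0.0483 17.5 -35 0 1;0 0 -0.0483 17.5 -35 0 1;0 0 -0.0483 17.5 -35 0 1;0 0 -0.0483 17.5 -35 0 1;0 0 -0.0483 17.5 -35 0 1;0 0 -0.0483 17.5 -35 0 1' 8
python3 -m jog '0 0 -0.0483 17.5 -35 0 1;0 0 -0.0483 17.5 -35 0 1;0 0 -0.0483 17.5 -35 0 1;0 0 -0.0483 17.5 -35 0 1;0 0 -0.0483 17.5 -35 0 1;0 0 -0.0483 17.5 -35 0 1;0 0 -0.0483 17.5 -35 0 1;0 0 -0.0483 17.5 -35 0 1;0 0 -0.0483 17.5 -35 0 1;0 0 -0.0483 17.5 -35 0 1;0 0 0 0 0 0 1;0 0 0 0 0 0 1'
python3 - <<'E'
from h import *
save("wrist","pics/w1.png"); c=manip.camera_info("wrist");print(c["eye"],c["rotation"],manip.sense()["wrist_force"])
E
```

```text
t: 0.93
tcp_pos: [0.446, 0.2663, 0.2225]
tcp_rot: [-3.141, -0.0, 2.244]
wrist_force: [0.2, -0.8, 0.2]
grip_width: 0.0878
grip_force: 0.0
t: 1.93
tcp_pos: [0.6207, -0.0846, 0.2221]
tcp_rot: [-3.14, 0.001, 1.758]
wrist_force: [-0.5, 0.4, -0.6]
grip_width: 0.0876
grip_force: 0.0
[ 0.60576892 -0.00391029  0.38457066] [2.84795445e+00 1.55008512e-03 1.89861798e-01] [-0.27809747  0.19744811 -0.29003573]
```

View pics/w1.png

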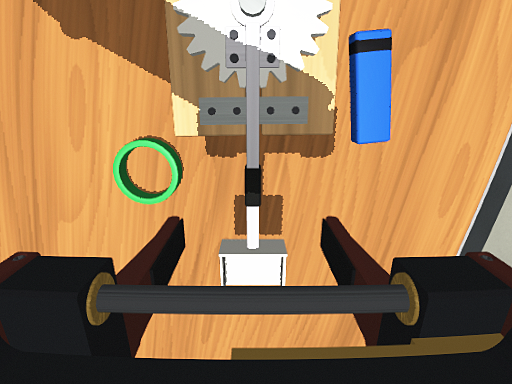

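The wrist view shows the sleeve at (252,186), centred between the finger tips at about (183,222) and (323,222). Tape and battery are clear.

```bash
python3 - <<'E'
from h import *
print([atz("wrist",u,v,z).round(4) for u,v,z in((252.5,187,.128),(254,5,.106))])
E
python3 -m jog '0 0 0.006 0 1 -31 1;0 0 0 0 0 -31 1;0 0 0 0 0 -31 1;0 0 0 0 0 -32 1;0 0 0 0 0 0 1;0 0 0 0 0 0 1'
```

```text
[array([ 0.6203, -0.0809,  0.128 ]), array([0.5909, 0.0793, 0.106 ])]
t: 2.48
tcp_pos: [0.6193, -0.0786, 0.0967]
tcp_rot: [-3.138, -0.002, 1.771]
wrist_force: [-0.8, -0.4, 0.2]
grip_width: 0.0879
grip_force: 0.0
```

```bash
python3 -m jog '0 0 0 1 -3 0 -1;0 0 0 0 0 0 -1;0 0 0 0 0 0 -1;0 0 0 0 0 0 -1;0 0 0 0 0 0 -1;0 0 0 0 0 0 -1;0 0 0 0 0 0 -1;0 0 0 0 0 0 -1;0 0 0 0 0 0 -1;0 0 0 0 0 0 -1;0 0 0 0 0 0 -1;0 0 0 0 0 0 -1' 8; python3 -c "
from workcell import manip;s=manip.sense();print(s['tcp_pos'],s['tcp_rot'],s['wrist_force'])"
```

```text
t: 3.48
tcp_pos: [0.6217, -0.0837, 0.0976]
tcp_rot: [-3.141, -0.0, 1.769]
wrist_force: [-0.0, -0.7, -0.5]
grip_width: 0.016
grip_force: 8.0
[ 0.62174292 -0.08369446  0.09758143] [-3.14146028e+00 -4.39378959e-05  1.76862358e+00] [-0.0416199  -0.66302684 -0.45219787]
```

```bash
cat > st.py <<'E'
from h import *
X=np.array([np.cos(np.radians(11.1)),np.sin(np.radians(11.1))]);G=np.array([.5907,.0788])
s=manip.sense();print("x mm %.2f r %.2f  Fx %.2f Fy %.2f yaw %.4f"%((s["tcp_pos"][:2]-G)@X*1e3,np.linalg.norm(s["tcp_pos"][:2]-G)*1e3,s["wrist_force"][:2]@X,s["wrist_force"][:2]@[-X[1],X[0]],s["tcp_rot"][2]), "tz",s["torque"][2])
E
python3 st.py
python3 -m jog '0 0 0.006 0.98 0.19 0 -1;0 0 0.006 0.98 0.19 0 -1;0 0 0.006 0.98 0.19 0 -1;0 0 0 0 0 0 -1'; python3 st.py
python3 -m jog '0 0 0.003 0.49 0.1 0 -1;0 0 0.003 0.49 0.1 0 -1;0 0 0 0 0 0 -1'; python3 st.py
```

```text
x mm -0.82 r 165.43  Fx -0.17 Fy -0.64 yaw 1.7686 tz -0.12993095616199002
t: 3.82
tcp_pos: [0.625, -0.083, 0.0976]
tcp_rot: [3.141, 0.0, 1.787]
wrist_force: [-0.2, 0.0, -0.9]
grip_width: 0.0161
grip_force: 8.0
x mm 2.46 r 165.42  Fx -0.19 Fy 0.08 yaw 1.7875 tz -0.022172805068890585
t: 4.07
tcp_pos: [0.6258, -0.0829, 0.0976]
tcp_rot: [3.142, -0.0, 1.793]
wrist_force: [0.4, 0.6, -1.3]
grip_width: 0.0163
grip_force: 8.0
x mm 3.28 r 165.41  Fx 0.48 Fy 0.54 yaw 1.7930 tz -0.07103892523659479
```

```bash
python3 -m jog '0 0 0.003 0.49 0.1 0 -1;0 0 0.003 0.49 0.1 0 -1;0 0 0 0 0 0 -1'; python3 st.py
python3 -m jog '0 0 0.003 0.49 0.1 0 -1;0 0 0.003 0.49 0.1 0 -1;0 0 0 0 0 0 -1'|grep force; python3 st.py
```

```text
t: 4.32
tcp_pos: [0.6267, -0.0826, 0.0976]
tcp_rot: [-3.142, -0.0, 1.799]
wrist_force: [0.6, 0.1, -1.6]
grip_width: 0.0162
grip_force: 8.0
x mm 4.29 r 165.37  Fx 0.57 Fy 0.03 yaw 1.7992 tz -0.029004294153433825
wrist_force: [-1.0, 0.2, -0.6]
grip_force: 8.0
x mm 5.16 r 165.39  Fx -0.89 Fy 0.42 yaw 1.8050 tz -0.10065442292057387
```

```bash
python3 -m jog '0 0 0.003 0.49 0.1 0 -1;0 0 0 0 0 0 -1'|grep force; python3 st.py
python3 -m jog '0 0 0.003 0.49 0.1 0 -1;0 0 0 0 0 0 -1'|grep force; python3 st.py
```

```text
wrist_force: [-1.2, 0.8, -0.9]
grip_force: 8.0
x mm 5.39 r 165.40  Fx -1.07 Fy 1.05 yaw 1.8079 tz -0.08017666651609172
wrist_force: [-2.8, 1.4, 1.3]
grip_force: 8.0
x mm 5.64 r 165.40  Fx -2.50 Fy 1.94 yaw 1.8108 tz -0.11380586875446685
```

```bash
python3 -m jog '0 0 0 0 0 0 -1'|grep force; python3 st.py
```

```text
wrist_force: [-3.6, -0.2, 0.7]
grip_force: 8.0
x mm 5.67 r 165.42  Fx -3.61 Fy 0.51 yaw 1.8106 tz -0.11482482732784248
```

```bash
python3 -m jog '0 0 0 0 0 0 -1;0 0 0 0 0 0 -1'>/dev/null; python3 st.py
python3 -m jog '0 0 -0.006 -0.98 -0.19 0 -1;0 0 -0.006 -0.98 -0.19 0 -1;0 0 -0.006 -0.98 -0.19 0 -1;0 0 -0.006 -0.98 -0.19 0 -1;0 0 -0.006 -0.98 -0.19 0 -1;0 0 -0.006 -0.98 -0.19 0 -1;0 0 -0.006 -0.98 -0.19 0 -1;0 0 0 0 0 0 -1'|grep force; python3 st.py
python3 -m jog '0 0 -0.003 -0.49 -0.1 0 -1;0 0 -0.003 -0.49 -0.1 0 -1;0 0 0 0 0 0 -1'|grep force; python3 st.py
python3 -m jog '0 0 -0.003 -0.49 -0.1 0 -1;0 0 0 0 0 0 -1'|grep force; python3 st.py
python3 -m jog '0 0 -0.003 -0.49 -0.1 0 -1;0 0 0 0 0 0 -1'|grep force; python3 st.py
```

```text
x mm 5.74 r 165.41  Fx -3.80 Fy 1.47 yaw 1.8106 tz -0.13135326190006524
wrist_force: [-0.5, -0.3, -2.9]
grip_force: 8.0
x mm -0.87 r 165.45  Fx -0.54 Fy -0.23 yaw 1.7680 tz -0.05386069274434906
wrist_force: [-0.1, 0.4, -5.0]
grip_force: 8.0
x mm -1.82 r 165.46  Fx 0.02 Fy 0.43 yaw 1.7624 tz -0.11767780854043466
wrist_force: [0.4, -0.6, -3.4]
grip_force: 8.0
x mm -2.32 r 165.46  Fx 0.24 Fy -0.68 yaw 1.7594 tz -0.04844584443449908
wrist_force: [0.8, 0.1, -4.6]
grip_force: 8.0
x mm -2.85 r 165.45  Fx 0.83 Fy -0.09 yaw 1.7565 tz -0.04760040816957003
```

```bash
for i in 1; do :; done
python3 -m jog '0 0 -0.003 -0.49 -0.1 0 -1;0 0 -0.003 -0.49 -0.1 0 -1;0 0 0 0 0 0 -1'|grep force; python3 st.py
python3 -m jog '0 0 -0.003 -0.49 -0.1 0 -1;0 0 0 0 0 0 -1'|grep force; python3 st.py
python3 -m jog '0 0 -0.003 -0.49 -0.1 0 -1;0 0 0 0 0 0 -1'|grep force; python3 st.py
```

```text
wrist_force: [0.2, 0.6, -4.7]
grip_force: 8.0
x mm -3.91 r 165.49  Fx 0.32 Fy 0.60 yaw 1.7503 tz -0.11493672563133984
wrist_force: [-0.4, 0.2, -4.3]
grip_force: 8.0
x mm -4.36 r 165.49  Fx -0.35 Fy 0.27 yaw 1.7475 tz -0.12246770840924065
wrist_force: [0.8, -0.0, -4.9]
grip_force: 8.0
x mm -4.87 r 165.47  Fx 0.76 Fy -0.15 yaw 1.7445 tz -0.08560874852721431
```

```bash
python3 -m jog '0 0 -0.003 -0.49 -0.1 0 -1;0 0 0 0 0 0 -1'|grep wrist_force; python3 st.py
python3 -m jog '0 0 -0.003 -0.49 -0.1 0 -1;0 0 0 0 0 0 -1'|grep wrist_force; python3 st.py
```

```text
wrist_force: [0.6, 0.2, -4.6]
x mm -5.36 r 165.46  Fx 0.61 Fy 0.11 yaw 1.7415 tz -0.059022867371886
wrist_force: [1.1, -0.1, -4.9]
x mm -5.78 r 165.46  Fx 1.07 Fy -0.30 yaw 1.7387 tz -0.08169776216062453
```

```bash
python3 -m jog '0 0 -0.003 -0.49 -0.1 0 -1;0 0 0 0 0 0 -1'|grep wrist_force; python3 st.py
python3 -m jog '0 0 0 0 0 0 -1;0 0 0 0 0 0 -1'|grep wrist_force; python3 st.py
```

```text
wrist_force: [2.1, 0.1, -7.0]
x mm -6.06 r 165.49  Fx 2.08 Fy -0.32 yaw 1.7358 tz -0.007650227146026418
wrist_force: [2.7, 0.3, -7.0]
x mm -6.06 r 165.49  Fx 2.75 Fy -0.23 yaw 1.7360 tz -0.02839765178847272
```

```bash
python3 -m jog '0 0 0.006 0.98 0.19 -0.3 -1;0 0 0.006 0.98 0.19 0 -1;0 0 0.006 0.98 0.19 0 -1;0 0 0.006 0.98 0.19 0 -1;0 0 0.006 0.98 0.19 0 -1;0 0 0.006 0.98 0.19 0 -1;0 0 0.006 0.98 0.19 0 -1;0 0 0.006 0.98 0.19 0 -1;0 0 0.006 0.98 0.19 0 -1;0 0 0.006 0.98 0.19 0 -1;0 0 0 0 0 0 -1'|grep -E 't:|_pos|wrist_force'; python3 st.py
python3 -m jog '0 0 0.006 0.98 0.19 0 -1;0 0 0 0 0 0 -1'|grep wrist_force; python3 st.py
python3 -m jog '0 0 0.003 0.49 0.1 0 -1;0 0 0 0 0 0 -1'|grep wrist_force; python3 st.py
```

```text
t: 8.57
tcp_pos: [0.6266, -0.0827, 0.0976]
tcp_rot: [3.141, 0.0, 1.797]
wrist_force: [-0.6, 0.5, 1.0]
x mm 4.14 r 165.45  Fx -0.44 Fy 0.63 yaw 1.7966 tz -0.03267762851300645
wrist_force: [-0.9, 1.4, 1.5]
x mm 5.00 r 165.44  Fx -0.59 Fy 1.54 yaw 1.8024 tz 0.07598737782449169
wrist_force: [-1.8, 2.4, 2.9]
x mm 5.26 r 165.44  Fx -1.34 Fy 2.70 yaw 1.8049 tz -0.07776072505513117
```

```bash
python3 -m jog '0 0 0.003 0.49 0.1 0 -1;0 0 0 0 0 0 -1;0 0 0 0 0 0 -1'|grep wrist_force; python3 st.py
python3 -m jog '0 0 0 0 0 0 -1'|grep wrist_force; python3 st.py
```

```text
wrist_force: [-3.5, 2.0, 6.1]
x mm 5.56 r 165.44  Fx -3.06 Fy 2.63 yaw 1.8076 tz -0.03588976560329526
wrist_force: [-3.6, 3.1, 4.8]
x mm 5.58 r 165.44  Fx -2.89 Fy 3.76 yaw 1.8076 tz -0.08718994507979684
```

```bash
python3 -m jog '0 0 -0.006 -0.98 -0.19 0 -1;0 0 -0.006 -0.98 -0.19 0 -1;0 0 -0.006 -0.98 -0.19 0 -1;0 0 -0.006 -0.98 -0.19 0 -1;0 0 -0.006 -0.98 -0.19 0 -1;0 0 -0.006 -0.98 -0.19 0 -1;0 0 -0.006 -0.98 -0.19 0 -1;0 0 -0.006 -0.98 -0.19 0 -1;0 0 -0.006 -0.98 -0.19 0 -1;0 0 -0.006 -0.98 -0.19 0 -1;0 0 -0.006 -0.98 -0.19 0 -1;0 0 0 0 0 0 -1'|grep -E 't:|_pos|wrist_force'; python3 st.py
python3 -m jog '0 0 -0.003 -0.49 -0.1 0 -1;0 0 0 0 0 0 -1'|grep wrist_force; python3 st.py
python3 -m jog '0 0 -0.003 -0.49 -0.1 0 -1;0 0 0 0 0 0 -1'|grep wrist_force; python3 st.py
```

```text
t: 10.23
tcp_pos: [0.6173, -0.0846, 0.0975]
tcp_rot: [3.141, -0.0, 1.741]
wrist_force: [0.1, 2.0, 5.1]
x mm -5.30 r 165.53  Fx 0.50 Fy 1.90 yaw 1.7409 tz -0.060120157272041716
wrist_force: [-0.5, 1.5, 5.2]
x mm -5.64 r 165.51  Fx -0.22 Fy 1.62 yaw 1.7383 tz -0.010760664596153019
wrist_force: [0.7, 2.4, 4.7]
x mm -5.97 r 165.49  Fx 1.18 Fy 2.25 yaw 1.7356 tz -0.012007955613160926
```

```bash
python3 -m jog '0 0 -0.002 -0.3 -0.06 0 -1;0 0 0 0 0 0 -1;0 0 0 0 0 0 -1'|grep wrist_force; python3 st.py
python3 -m jog '0 0 0 0 0 0 -1'|grep wrist_force; python3 st.py
```

```text
wrist_force: [1.5, 2.3, 4.7]
x mm -6.11 r 165.50  Fx 1.94 Fy 2.01 yaw 1.7340 tz 0.07981457642235554
wrist_force: [2.0, 2.8, 4.6]
x mm -6.13 r 165.52  Fx 2.51 Fy 2.34 yaw 1.7340 tz 0.048976767296315844
```

```bash
python3 -m jog '0 0 0.006 0.98 0.19 0 -1;0 0 0.006 0.98 0.19 0 -1;0 0 0.006 0.98 0.19 0 -1;0 0 0.006 0.98 0.19 0 -1;0 0 0.006 0.98 0.19 0 -1;0 0 0.006 0.98 0.19 0 -1;0 0 0.001 0.2 0 0 -1;0 0 0 0 0 0 -1;0 0 0 0 0 0 -1'|grep -E 't:|_pos|wrist_force'; python3 st.py
```

```text
t: 11.65
tcp_pos: [0.622, -0.0837, 0.0975]
tcp_rot: [-3.141, -0.0, 1.77]
wrist_force: [0.5, 2.8, 7.0]
x mm -0.56 r 165.49  Fx 1.01 Fy 2.63 yaw 1.7703 tz -0.08940599893225164
```

```bash
python3 -m jog '0 0 0 0 0 0 1;0 0 0 0 0 0 1;0 0 0 0 0 0 1;0 0 0 0 0 0 1;0 0 0 0 0 0 1;0 0 0 0 0 0 1;0 0 0 0 0 30 1;0 0 0 0 0 31 1;0 0 0 0 0 32 1;0 0 0 0 0 32 1' 25|grep -E 't:|_pos|wid'
python3 -m jog '0 0 0.112 -10.2 17.9 0 1;0 0 0.112 -10.2 17.9 0 1;0 0 0.112 -10.2 17.9 0 1;0 0 0.112 -10.2 17.9 0 1;0 0 0.112 -10.2 17.9 0 1;0 0 0.112 -10.2 17.9 0 1;0 0 0.112 -10.2 17.9 0 1;0 0 0.112 -10.2 17.9 0 1;0 0 0.112 -10.2 17.9 0 1;0 0 0.112 -10.2 17.9 0 1;0 0 0.112 -10.2 17.9 0 1;0 0 0.112 -10.2 17.9 0 1' >/dev/null
python3 -m jog '0 0 0.112 -10.2 17.9 0 1;0 0 0.109 -9.7 18 0 1;0 0 0 0 0 0 1;0 0 0 0 0 0 1;0 0 0 0 0 0 1'
python3 - <<'E'
from h import *
save("wrist","pics/w2.png")
E
```

```text
t: 12.48
tcp_pos: [0.6217, -0.0839, 0.2236]
tcp_rot: [-3.141, 0.0, 1.77]
grip_width: 0.0789
t: 13.9
tcp_pos: [0.4803, 0.1661, 0.2224]
tcp_rot: [-3.141, 0.0, -2.95]
wrist_force: [-0.7, -0.5, -0.7]
grip_width: 0.0879
grip_force: 0.0
```

View pics/w2.png

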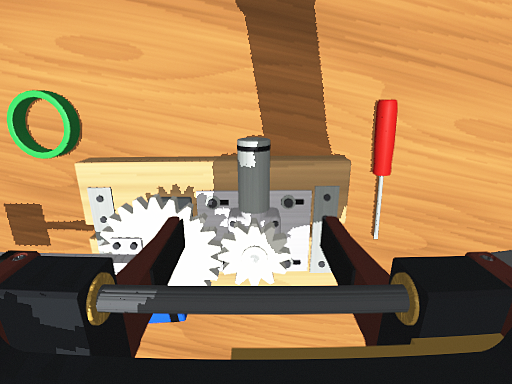

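The can shows from (253,142) to (253,212), centred between the finger tips. I'll check its position and orientation.

Run:
```python
from h import *
a,b,p=[atz("wrist",*q) for q in((253.5,142,.075),(252.5,208,.087),(253,258,.102))]
print(a,b,p,np.degrees(np.arctan2(*(b-a)[1::-1])))
```

```text
[0.4439778  0.15985186 0.075     ] [0.51649307 0.17265867 0.087     ] [0.57139073 0.18379023 0.102     ] 10.015640448870125
```

```bash
python3 -m jog '0 0 0 0.3 0 -34 1;0 0 0 0 0 -34 1;0 0 0 0 0 -34 1;0 0 0 0 0 -34 1;0 0 0 0 0 -20 1;0 0 0 0 0 -16 1;0 0 0 0 0 0 1;0 0 0 0 0 0 1'
python3 -m jog '0 0 0 0 0 0 -1;0 0 0 0 0 0 -1;0 0 0 0 0 0 -1;0 0 0 0 0 0 -1;0 0 0 0 0 0 -1;0 0 0 0 0 0 -1;0 0 0 0 0 0 -1;0 0 0 0 0 0 -1' 25
cat > sm.py <<'E'
from h import *
a=np.radians(101.1);Y=np.array([np.cos(a),np.sin(a)])
s=manip.sense();print("y mm %.2f"%((s["tcp_pos"][:2]-[.5907,.0788])@Y*1e3),"Fy %.2f"%(s["wrist_force"][:2]@Y),s["wrist_force"].round(1))
E
python3 sm.py
```

```text
t: 14.62
tcp_pos: [0.4803, 0.1658, 0.05]
tcp_rot: [-3.141, -0.002, -2.95]
wrist_force: [0.7, 0.4, -0.3]
grip_width: 0.0876
grip_force: 0.0
t: 15.28
tcp_pos: [0.4802, 0.1671, 0.0504]
tcp_rot: [3.142, 0.0, -2.947]
wrist_force: [-0.3, 2.0, -0.0]
grip_width: 0.0381
grip_force: 2.4
y mm 107.91 Fy 1.98 [-0.3  2.  -0. ]
```

```bash
python3 -m jog '0 0 0 0 0 0 -1;0 0 0 0 0 0 -1;0 0 0 0 0 0 -1'|grep grip; python3 sm.py
python3 -m jog '0 0 0 0.1 -0.5 0 -1;0 0 0 0.1 -0.5 0 -1;0 0 0 0.1 -0.5 0 -1;0 0 0 0.1 -0.5 0 -1;0 0 0 0 0 0 -1;0 0 0 0 0 0 -1'|grep grip; python3 sm.py
```

```text
grip_width: 0.0375
grip_force: 25.0
y mm 108.04 Fy -0.03 [-0.5 -0.1  3.4]
grip_width: 0.0374
grip_force: 25.0
y mm 107.99 Fy 6.91 [-3.3  6.4  1.1]
```

```bash
python3 -m jog '0 0 0 0.1 -0.5 0 -1;0 0 0 0.1 -0.5 0 -1;0 0 0 0.1 -0.5 0 -1;0 0 0 0 0 0 -1;0 0 0 0 0 0 -1'|grep grip; python3 sm.py
python3 -m jog '0 0 0 0.1 -0.5 0 -1;0 0 0 0.1 -0.5 0 -1;0 0 0 0 0 0 -1;0 0 0 0 0 0 -1'|grep grip; python3 sm.py
```

```text
grip_width: 0.0375
grip_force: 25.0
y mm 107.96 Fy 12.05 [-3.9 11.5  0.2]
grip_width: 0.0376
grip_force: 25.0
y mm 107.19 Fy 12.38 [-3.7 11.9  0.5]
```

```bash
python3 -m jog '0 0 0 0.1 -0.5 0 -1;0 0 0 0.1 -0.5 0 -1;0 0 0 0.1 -0.5 0 -1;0 0 0 0.1 -0.5 0 -1;0 0 0 0.1 -0.5 0 -1;0 0 0 0.1 -0.5 0 -1;0 0 0 0 0 0 -1;0 0 0 0 0 0 -1;0 0 0 0 0 0 -1'|grep grip; python3 sm.py
```

```text
grip_width: 0.0376
grip_force: 25.0
y mm 104.12 Fy 11.56 [-2.9 11.2  1.2]
```

```bash
python3 -m jog '0 0 0 0.06 -0.3 0 -1;0 0 0 0 0 0 -1;0 0 0 0 0 0 -1'|grep grip; python3 sm.py
python3 -m jog '0 0 0 -0.2 1 0 -1;0 0 0 -0.2 1 0 -1;0 0 0 -0.2 1 0 -1;0 0 0 0 0 0 -1;0 0 0 0 0 0 -1'|grep grip; python3 sm.py
```

```text
grip_width: 0.0375
grip_force: 25.0
y mm 103.86 Fy 12.16 [-3.8 11.6  0.7]
grip_width: 0.0372
grip_force: 25.0
y mm 103.88 Fy 5.64 [-1.4  5.5  2.3]
```

```bash
python3 -m jog '0 0 0 -0.2 1 0 -1;0 0 0 -0.1 0.5 0 -1;0 0 0 0 0 0 -1'|grep grip; python3 sm.py
python3 -m jog '0 0 0 0 0 0 1;0 0 0 0 0 0 1;0 0 0 0 0 0 1;0 0 0 0 0 0 1;0 0 0 0 0 0 1;0 0 0 0 0 0 1;0 0 0 0 0 34 1;0 0 0 0 0 34 1;0 0 0 0 0 34 1;0 0 0 0 0 34 1;0 0 0 0 0 37 1;0 0 0 0 0 0 1' 8
```

```text
grip_width: 0.0376
grip_force: 25.0
y mm 103.92 Fy -0.09 [ 0.1 -0.1  3.9]
t: 19.45
tcp_pos: [0.4845, 0.1651, 0.2303]
tcp_rot: [3.138, 0.011, -2.948]
wrist_force: [1.4, 1.0, 0.1]
grip_width: 0.088
grip_force: 0.0
```

```bash
python3 -m jog '0 0 -0.112 10 -17.7 0 1;0 0 -0.112 10 -17.7 0 1;0 0 -0.112 10 -17.7 0 1;0 0 -0.112 10 -17.7 0 1;0 0 -0.112 10 -17.7 0 1;0 0 -0.112 10 -17.7 0 1;0 0 -0.112 10 -17.7 0 1;0 0 -0.112 10 -17.7 0 1;0 0 -0.112 10 -17.7 0 1;0 0 -0.112 10 -17.7 0 1;0 0 -0.112 10 -17.7 0 1;0 0 -0.112 10 -17.7 0 1' >/dev/null
python3 -m jog '0 0 -0.112 10 -17.7 0 1;0 0 -0.109 10 -17.7 0 1;0 0 0 0 0 0 1;0 0 0 0 0 0 1;0 0 0 0 0 0 1'; python3 st.py
```

```text
t: 20.87
tcp_pos: [0.6205, -0.0832, 0.2229]
tcp_rot: [-3.141, -0.001, 1.773]
wrist_force: [0.0, 0.5, -0.3]
grip_width: 0.0879
grip_force: 0.0
x mm -1.99 r 164.68  Fx 0.14 Fy 0.51 yaw 1.7733 tz 0.039081376726320324
```

```bash
python3 -m jog '0 0 0 1.7 -0.2 -31 1;0 0 0 0 0 -31 1;0 0 0 0 0 -31 1;0 0 0 0 0 -32 1;0 0 0 0 0 0 1;0 0 0 0 0 0 1;0 0 0 0 0 0 1;0 0 0 0 0 0 1;0 0 0 0 0 0 1' 8|grep -E 't:|tcp'; python3 st.py
```

```text
t: 21.62
tcp_pos: [0.6239, -0.0842, 0.1006]
tcp_rot: [3.138, 0.001, 1.771]
x mm 1.21 r 166.39  Fx -0.35 Fy 0.53 yaw 1.7712 tz -0.02774395747457813
```

```bash
python3 -m jog '0 0 0 0 0 0 1;0 0 0 0 0 0 1;0 0 0 0 0 0 1' 8|grep -E 't:|tcp'; python3 st.py
```

```text
t: 21.87
tcp_pos: [0.6228, -0.0843, 0.0989]
tcp_rot: [3.141, 0.0, 1.771]
x mm 0.11 r 166.21  Fx 0.89 Fy -0.14 yaw 1.7708 tz 0.03283978495430577
```

```bash
python3 -m jog '0 0 0 -0.2 0.8 -1 -1;0 0 0 0 0 0 -1;0 0 0 0 0 0 -1;0 0 0 0 0 0 -1;0 0 0 0 0 0 -1;0 0 0 0 0 0 -1;0 0 0 0 0 0 -1;0 0 0 0 0 0 -1;0 0 0 0 0 0 -1;0 0 0 0 0 0 -1;0 0 0 0 0 0 -1' 8|grep -vE 'rot'; python3 st.py
python3 -m jog '0 0 0.006 0.98 0.19 0 -1;0 0 0.003 0.49 0.1 0 -1;0 0 0 0 0 0 -1'|grep wrist_force; python3 st.py
python3 -m jog '0 0 0.003 0.49 0.1 0 -1;0 0 0 0 0 0 -1'|grep wrist_force; python3 st.py
```

```text
t: 22.78
tcp_pos: [0.6224, -0.0835, 0.0974]
wrist_force: [0.7, 0.7, 0.3]
grip_width: 0.0179
grip_force: 0.0
x mm -0.18 r 165.34  Fx 0.84 Fy 0.56 yaw 1.7707 tz -0.010814732352891173
wrist_force: [0.6, -0.3, -0.1]
x mm 1.43 r 165.33  Fx 0.52 Fy -0.36 yaw 1.7802 tz 0.0617506539295897
wrist_force: [-0.2, 0.4, -0.1]
x mm 1.77 r 165.32  Fx -0.12 Fy 0.48 yaw 1.7829 tz -0.0017721920411054304
```

```bash
python3 -m jog '0 0 0.002 0.3 0.06 0 -1;0 0 0 0 0 0 -1;0 0 0 0 0 0 -1'|grep force; python3 st.py
python3 -m jog '0 0 0.002 0.3 0.06 0 -1;0 0 0 0 0 0 -1;0 0 0 0 0 0 -1'|grep wrist_force; python3 st.py
```

```text
wrist_force: [-2.2, -0.7, 0.7]
grip_force: 8.0
x mm 1.93 r 165.31  Fx -2.31 Fy -0.31 yaw 1.7846 tz -0.07255320171396601
wrist_force: [-2.1, 0.8, 2.5]
x mm 2.15 r 165.33  Fx -1.92 Fy 1.15 yaw 1.7866 tz -0.15814412819220985
```

```bash
python3 -m jog '0 0 0.001 0.2 0.04 0 -1;0 0 0 0 0 0 -1;0 0 0 0 0 0 -1'|grep wrist_force; python3 st.py
python3 -m jog '0 0 -0.006 -0.98 -0.19 0 -1;0 0 -0.006 -0.98 -0.19 0 -1;0 0 -0.006 -0.98 -0.19 0 -1;0 0 -0.006 -0.98 -0.19 0 -1;0 0 0 0 0 0 -1'|grep wrist_force; python3 st.py
python3 -m jog '0 0 -0.003 -0.49 -0.1 0 -1;0 0 0 0 0 0 -1'|grep wrist_force; python3 st.py
```

```text
wrist_force: [-3.8, 0.6, 2.4]
x mm 2.33 r 165.33  Fx -3.65 Fy 1.31 yaw 1.7877 tz -0.08096400035311924
wrist_force: [-0.7, 0.0, 0.1]
x mm -1.37 r 165.30  Fx -0.67 Fy 0.17 yaw 1.7633 tz -0.004173371118448748
wrist_force: [-0.6, -0.0, 0.2]
x mm -1.78 r 165.33  Fx -0.62 Fy 0.12 yaw 1.7606 tz 0.00391466317499746
```

```bash
python3 -m jog '0 0 -0.003 -0.49 -0.1 0 -1;0 0 0 0 0 0 -1'|grep wrist_force; python3 st.py
python3 -m jog '0 0 -0.002 -0.3 -0.06 0 -1;0 0 0 0 0 0 -1;0 0 0 0 0 0 -1'|grep wrist_force; python3 st.py
python3 -m jog '0 0 -0.002 -0.3 -0.06 0 -1;0 0 0 0 0 0 -1;0 0 0 0 0 0 -1'|grep wrist_force; python3 st.py
```

```text
wrist_force: [0.1, -0.1, -1.8]
x mm -2.30 r 165.35  Fx 0.10 Fy -0.11 yaw 1.7576 tz 0.023385886259267137
wrist_force: [1.2, -0.4, -2.2]
x mm -2.49 r 165.36  Fx 1.15 Fy -0.65 yaw 1.7558 tz 0.04623183457415543
wrist_force: [1.8, -1.1, -3.8]
x mm -2.74 r 165.35  Fx 1.55 Fy -1.47 yaw 1.7539 tz 0.06388077491612791
```

```bash
python3 -m jog '0 0 -0.002 -0.3 -0.06 0 -1;0 0 0 0 0 0 -1;0 0 0 0 0 0 -1;0 0 0 0 0 0 -1'|grep wrist_force; python3 st.py
python3 -m jog '0 0 0.006 0.98 0.19 0 -1;0 0 0.006 0.98 0.19 0 -1;0 0 0.006 0.98 0.19 0 -1;0 0 0.006 0.98 0.19 0 -1;0 0 0.003 0.49 0.1 0 -1;0 0 0 0 0 0 -1'|grep wrist_force; python3 st.py
python3 -m jog '0 0 0.003 0.49 0.1 0 -1;0 0 0 0 0 0 -1;0 0 0 0 0 0 -1'|grep wrist_force; python3 st.py
```

```text
wrist_force: [3.2, -0.6, -3.9]
x mm -3.01 r 165.34  Fx 3.06 Fy -1.25 yaw 1.7519 tz 0.13254464239752348
wrist_force: [0.7, -1.0, -1.5]
x mm 1.14 r 165.33  Fx 0.46 Fy -1.12 yaw 1.7790 tz -0.03465716197223587
wrist_force: [0.2, 0.2, -0.2]
x mm 1.61 r 165.28  Fx 0.25 Fy 0.13 yaw 1.7818 tz -0.021765414654715966
```

The play is about 5.2 mm, inside the target. I'll do the second check rock now.

```bash
python3 -m jog '0 0 0.003 0.49 0.1 0 -1;0 0 0.001 0.2 0.04 0 -1;0 0 0 0 0 0 -1;0 0 0 0 0 0 -1;0 0 0 0 0 0 -1'|grep wrist_force; python3 st.py
python3 -m jog '0 0 0.001 0.2 0.04 0 -1;0 0 0 0 0 0 -1;0 0 0 0 0 0 -1'|grep wrist_force; python3 st.py
python3 -m jog '0 0 -0.006 -0.98 -0.19 0 -1;0 0 -0.006 -0.98 -0.19 0 -1;0 0 -0.006 -0.98 -0.19 0 -1;0 0 -0.006 -0.98 -0.19 0 -1;0 0 -0.005 -0.8 -0.16 0 -1;0 0 0 0 0 0 -1;0 0 0 0 0 0 -1'|grep wrist_force; python3 st.py
python3 -m jog '0 0 -0.003 -0.49 -0.1 0 -1;0 0 0 0 0 0 -1;0 0 0 0 0 0 -1'|grep wrist_force; python3 st.py
```

```text
wrist_force: [-1.7, 0.7, 1.1]
x mm 2.09 r 165.32  Fx -1.58 Fy 1.04 yaw 1.7856 tz -0.13705775686695487
wrist_force: [-3.0, 0.0, 1.9]
x mm 2.27 r 165.32  Fx -2.95 Fy 0.62 yaw 1.7866 tz -0.08280164580932889
wrist_force: [0.1, -1.8, -0.8]
x mm -2.16 r 165.35  Fx -0.24 Fy -1.79 yaw 1.7577 tz 0.022992305499632264
wrist_force: [1.6, -1.7, -2.6]
x mm -2.49 r 165.33  Fx 1.21 Fy -1.92 yaw 1.7549 tz 0.1577716013632197
```

```bash
python3 -m jog '0 0 -0.003 -0.49 -0.1 0 -1;0 0 0 0 0 0 -1;0 0 0 0 0 0 -1;0 0 0 0 0 0 -1'|grep wrist_force; python3 st.py
python3 -m jog '0 0 0.006 0.98 0.19 0 -1;0 0 0.006 0.98 0.19 0 -1;0 0 0.006 0.98 0.19 0 -1;0 0 0 0 0 0 -1;0 0 0 0 0 0 -1'|grep wrist_force; python3 st.py
```

```text
wrist_force: [1.4, -1.2, -3.5]
x mm -2.87 r 165.32  Fx 1.11 Fy -1.43 yaw 1.7520 tz 0.1227279775363912
wrist_force: [-0.2, -0.6, -1.2]
x mm -0.28 r 165.33  Fx -0.30 Fy -0.54 yaw 1.7698 tz 0.043798919795810236
```

```bash
python3 -m jog '0 0 0 0 0 0 1;0 0 0 0 0 0 1;0 0 0 0 0 0 1;0 0 0 0 0 0 1;0 0 0 0 0 0 1;0 0 0 0 0 0 1;0 0 0 0 0 0 1;0 0 0 0 0 25 1;0 0 0 0 0 35 1;0 0 0 0 0 35 1;0 0 0 0 0 35 1;0 0 0 0 0 0 1'|grep -E 't:|pos|wid'
python3 -m jog '0 0 0 0 0 0 1;0 0 0 0 0 0 1;0 0 0 0 0 0 1;0 0 0 0 0 0 1;0 0 0 0 0 0 1;0 0 0 0 0 0 1'|grep wrist_force
python3 - <<'E'
from h import *
save("wrist","pics/w3.png")
E
```

```text
t: 29.53
tcp_pos: [0.6261, -0.0846, 0.2348]
tcp_rot: [3.13, 0.002, 1.769]
grip_width: 0.087
wrist_force: [0.4, -0.9, -0.8]
```

View pics/w3.png

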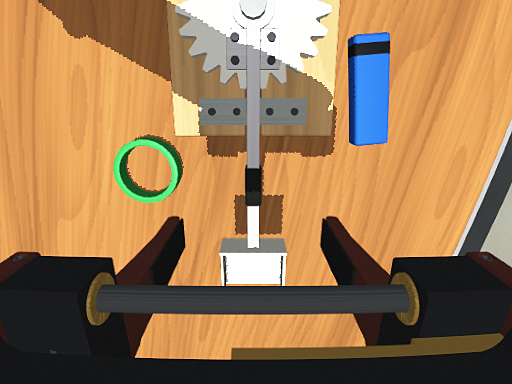

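The arm lies free and central, with the sleeve at (253,186). The gripper is clear, and the tape and battery have not moved.

```bash
python3 -c "
from workcell import manip;print(manip.job_done())"
```

```text
the job is handed in; nothing more can be done
None
```

The play at the sleeve measured about 11.7 mm as found; I slid the motor in about 4.2 mm and it now measures about 5.2 mm. I rocked the arm twice before and twice after, though the last push towards -x was lighter (about 1 N). The arm was left free near mid-play, and the job is handed in.

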